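# Find the collet case that rattles and hold it out

### The arm

A 6-joint arm with a two-finger parallel gripper is mounted at the origin on the work surface. World frame = base frame: x ahead of the robot, y to its left, z up, the work surface at z = 0. Lengths are in m, angles in rad, forces in N, time in s.
With the tool pointing down it reaches from about 0.425 to 0.95 m from the base axis. Payload 3.5 kg.
Tool frame: the origin (TCP) lies midway between the tips of the shut fingers; the grasp point (between the pads) lies ctrl.grasp_offset behind it (ctrl.grasp_offset is the distance from the TCP to the grasp point, in m); x points along the fingers, y is the direction in which the jaws open and shut, and the axes are right-handed (so a half turn about x gives the same grasp; the last joint's range is limited). The gripper opens to 85 mm and grips with 20 to 120 N. Pads are 22 mm wide; open, the fingers measure 114 mm over their backs; the gripper's body (76 mm by 85 mm) begins 54 mm behind the grasp point. The pads swing forward as they close: fully open they stand 13 mm farther back than shut.
Start: joints at [1.137, 0.286, 1.577, -0, 1.279, -0.15], TCP at [0.189, 0.648, 0.231] pointing down, gripper open.
Joint ranges: [-2.77, 2.77], [-0.9, 2.22], [0.21, 2.48], [-1.53, 4.67], [0.24, 2.81], [-2.84, 2.84]. Speed limits (rad/s): [2.79, 2.79, 3.14, 3.14, 3.14, 3.14].

### API

Orientations are given as a unit quaternion [x, y, z, w].
In Python, from plant import readout, read_camera, sign_off, ctrl gives the robot as it stands.
- The arm moves only by the tool drive_tool, never from a script. Its argument "steps" is a list of rows, each a list of 5 numbers: the shift along the tool's x, y, z in cm, then the turn about the tool's x in degrees, then the opening, from 0 (shut) to 1 (fully open). A call has 1 to 10 rows; each row shifts and turns the commanded pose from where the row before left it, along the tool's axes as they then stand; what a row does not reach is not made up. A row lasts 1/10 s, in which the tool goes at most 50 mm and 8.59 degrees, less where a joint would pass 70% of its speed; a pose out of reach is approached as far as the arm can. A call is refused whole if a number of a shift passes 5 or a number of a turn 8.59, either way. A call with a gripper value outside its range is refused whole. The fingers move at their own pace and stop on an object; "force" is the grip in N (left out, the last holds). Time passes only in rows, so rows that do not move let the fingers close. It gives the time, the measured TCP pose, the force and the opening at its end, in the units of the state.
- readout.get_state(): the state, without advancing time (a new reading comes with each control period).
- read_camera(name): name is "scene" or "top"; returns a dict with "frame" (420x560x3 uint8, red, green, blue), "vertical_fov" (degrees; the focal length in pixels is half the picture's height over the tangent of half this angle, whatever the lens; pixels are square), "cx", "cy" (the principal point, pixels), "eye" and "orientation" of the camera in the world. Camera axes: x right, y up, looking along -z (the intrinsics and any distortion apply to the point x, -y, -z); pixel columns grow to the right and rows downward; lengths in m; the calibration is good to about 2 mm. A picture is of the moment at which its call begins. There is no depth.
- sign_off(): hands the job in, once; it reports no verdict.
The state is a dict: "time": time; "qpos": joint angles; "dq": joint speeds; "joint_efforts": joint torques, N m; "eef_pos": TCP position; "tcp_rot": TCP orientation; "contact_force": force on the tool from outside, world axes, zero at the start; "wrist_torque": the same for the moment, N m; "opening": opening from 0.0 (shut) to 1.0 (fully open).
Only numpy, scipy, OpenCV 4.12 (cv2) and the standard library are available. Lean on these libraries where they do the work, as an engineer would, in place of code of your own. Each camera call takes 0.05 s, during which the arm holds its last target. There are 200 camera calls.

### The job

One of the three identical sealed collet cases on the bench has a collet rattling loose inside: pick cases up one at a time and shake them lengthwise until you find it; the one you choose must itself have been shaken to and fro two or three times in the gripper, well off the bench. Hold that case out about a hand's breadth above the middle of the steel tray, clear of the rim, lid up, level and still, and finish while holding it there; do not put it down. The other two cases must end lying flat on the bench, lid up, let go and away from the tray, no sound case may be held over the tray, and the wood offcut, bottle and chuck key are left where they are.

Things in the scene. Friction and masses are not known exactly. Their poses are not given: they have to be found in the camera images.
- case_a_mid (a point): centre (half-way up) of one of three sealed, identical-looking grey plastic collet cases: 150 mm long (x axis), 44 mm wide (y axis), 40 mm tall (z axis up), 0.2 to 0.5 kg, flat on the bench with this centre 20 mm above it. Dark lid seam, small steel latch on the -y side, two hinge barrels on the +y side. Grasp across the width from above.
- case_b_mid (a point): centre of another such case, same size and look. Inside exactly one of the three (any of them, drawn anew each time) a 0.1 kg steel collet lies loose: it slides 57 mm either way from the middle lengthwise, but stays put by friction until the case is pitched lengthwise by over about 15 degrees or shaken lengthwise harder than 2.5 m/s2.
- case_c_mid (a point): centre of another such case, same size and look. In the two sound cases nothing moves. The insides cannot be seen and the cases' own weights differ, so weighing tells nothing; shaking or pitching lengthwise knocks the loose collet against the case's ends and shifts its weight: a wrist held level feels the moment change by about 0.1 N m from end to end.
- tray_rim (a point): centre of the mouth, level with the rim, of a shallow open steel tray fixed to the bench: 120 mm (its x axis) by 200 mm (its y axis), 24 mm tall, so this point is 24 mm above the bench. The case is held out above it.
- offcut: bystander: drilled block of dark wood 100 x 55 x 40 mm, loose; origin at the centre of its underside
- coolant: bystander: white plastic bottle, 60 mm across, 150 mm tall, loose; origin at the centre of its underside
- chuck_key: bystander: small steel T-shaped chuck key, 83 mm long (x axis) with a 70 mm cross bar (y axis), 16 mm tall, loose; origin on the bench beneath the cross bar
Mind the look-alikes: they are no part of the job. What is shaped like the part that bears case_c_mid but red or yellow is not meant. Leave any purple look-alike of the part that bears case_b_mid alone.

How it is judged:
On the way, in this order (a step that is already met when the one before it is completed fails the run):
1. the case with the loose collet is in the gripper, off the bench, and the collet has gone to one end (((distance between collet_mid and case_a_mid below 0.07 m and height (world z) of case_a_mid above 0.045 m and contact force between the fingers and case_a above 1 N and x of collet_mid in the frame of case_a_mid above 0.035 m) or (distance between collet_mid and case_b_mid below 0.07 m and height (world z) of case_b_mid above 0.045 m and contact force between the fingers and case_b above 1 N and x of collet_mid in the frame of case_b_mid above 0.035 m) or (distance between collet_mid and case_c_mid below 0.07 m and height (world z) of case_c_mid above 0.045 m and contact force between the fingers and case_c above 1 N and x of collet_mid in the frame of case_c_mid above 0.035 m))), for 0.02 s.
2. still in the gripper and off the bench, it has been shaken so that the collet has gone to the other end (((distance between collet_mid and case_a_mid below 0.07 m and height (world z) of case_a_mid above 0.045 m and contact force between the fingers and case_a above 1 N and x of collet_mid in the frame of case_a_mid below -0.035 m) or (distance between collet_mid and case_b_mid below 0.07 m and height (world z) of case_b_mid above 0.045 m and contact force between the fingers and case_b above 1 N and x of collet_mid in the frame of case_b_mid below -0.035 m) or (distance between collet_mid and case_c_mid below 0.07 m and height (world z) of case_c_mid above 0.045 m and contact force between the fingers and case_c above 1 N and x of collet_mid in the frame of case_c_mid below -0.035 m))), for 0.02 s.
At the end, for the whole second after the job is handed in: The rattling case is gripped, still, lid up, level within 0.2 rad, its centre within 45 mm of the tray's middle and 45 to 300 mm above its rim, not touching it; the other two lie flat on the bench, released, 100 mm or more from the tray's middle; bystanders within 30 mm of their start (((distance between collet_mid and case_a_mid below 0.07 m and horizontal distance between case_a_mid and tray_rim below 0.045 m and z of case_a_mid in the frame of tray_rim between 0.045 and 0.3 m and angle between case_a_mid's own z axis and vertical below 0.2 rad and linear speed of case_a below 0.03 m/s and angular speed of case_a below 0.2 rad/s and contact force between the fingers and case_a above 1 N and contact force between case_a and tray below 0.1 N and height (world z) of each of case_b_mid, case_c_mid below 0.026 m and angle between each of case_b_mid, case_c_mid's own z axis and vertical below 0.12 rad and linear speed of each of case_b, case_c below 0.02 m/s and contact force between each of case_b, case_c and the arm below 0.2 N and contact force between each of case_b, case_c and the fingers below 0.2 N and horizontal distance between each of case_b_mid, case_c_mid and tray_rim above 0.1 m) or (distance between collet_mid and case_b_mid below 0.07 m and horizontal distance between case_b_mid and tray_rim below 0.045 m and z of case_b_mid in the frame of tray_rim between 0.045 and 0.3 m and angle between case_b_mid's own z axis and vertical below 0.2 rad and linear speed of case_b below 0.03 m/s and angular speed of case_b below 0.2 rad/s and contact force between the fingers and case_b above 1 N and contact force between case_b and tray below 0.1 N and height (world z) of each of case_a_mid, case_c_mid below 0.026 m and angle between each of case_a_mid, case_c_mid's own z axis and vertical below 0.12 rad and linear speed of each of case_a, case_c below 0.02 m/s and contact force between each of case_a, case_c and the arm below 0.2 N and contact force between each of case_a, case_c and the fingers below 0.2 N and horizontal distance between each of case_a_mid, case_c_mid and tray_rim above 0.1 m) or (distance between collet_mid and case_c_mid below 0.07 m and horizontal distance between case_c_mid and tray_rim below 0.045 m and z of case_c_mid in the frame of tray_rim between 0.045 and 0.3 m and angle between case_c_mid's own z axis and vertical below 0.2 rad and linear speed of case_c below 0.03 m/s and angular speed of case_c below 0.2 rad/s and contact force between the fingers and case_c above 1 N and contact force between case_c and tray below 0.1 N and height (world z) of each of case_a_mid, case_b_mid below 0.026 m and angle between each of case_a_mid, case_b_mid's own z axis and vertical below 0.12 rad and linear speed of each of case_a, case_b below 0.02 m/s and contact force between each of case_a, case_b and the arm below 0.2 N and contact force between each of case_a, case_b and the fingers below 0.2 N and horizontal distance between each of case_a_mid, case_b_mid and tray_rim above 0.1 m)) and distance of each of offcut, coolant, chuck_key from where it was at the start of the episode below 0.03 m); the arm keeps its last pose, push and grip.
It fails at once if a sound case is held out over the tray ((not (distance between collet_mid and case_a_mid below 0.07 m) and horizontal distance between case_a_mid and tray_rim below 0.06 m and contact force between the fingers and case_a above 1 N) or (not (distance between collet_mid and case_b_mid below 0.07 m) and horizontal distance between case_b_mid and tray_rim below 0.06 m and contact force between the fingers and case_b above 1 N) or (not (distance between collet_mid and case_c_mid below 0.07 m) and horizontal distance between case_c_mid and tray_rim below 0.06 m and contact force between the fingers and case_c above 1 N)).
It fails at once if the offcut, bottle or chuck key is moved more than 30 mm or tipped over (distance of any of offcut, coolant, chuck_key from where it was at the start of the episode above 0.03 m or angle between coolant's own z axis and vertical above 0.5 rad).
It also fails if it takes over 72 s, if anything falls off the work surface, if the arm or the gripper's body presses on something with over 40 N, if the wrist force passes 120 N, or if a joint passes its speed limit or range.

## Working session

There is one attempt and no reset: what is moved stays moved. The work goes in short steps, Python scripts to look and compute and a tool call to move; the robot and the scene stay as the last step left them, time stands still between calls to the robot, and variables do not carry over. Pictures are saved under pics/ and viewed, about 8 in all and at most 12, crops included, and the job is handed in when it is done.

Besides the shell and the picture viewer there is one more tool, called after ">>>" as name(argument=value, ...), one argument or row to a line, values as JSON. drive_tool: Moves the arm, as the interface text tells. Its arguments: {"type":"object","properties":{"steps":{"type":"array","items":{"type":"array","items":{"type":"number"}}},"force":{"type":"number"}},"required":["steps"]}

```bash
ls; mkdir -p pics
python3 - <<'E'
from plant import readout, read_camera, ctrl
import cv2
print(readout.get_state()); print(ctrl.grasp_offset)
for n in("scene","top"):
    c=read_camera(n); cv2.imwrite(f"pics/{n}0.png",c["frame"][:,:,::-1]); print({k:v for k,v in c.items() if k!="frame"})
E
```

```text
pics
{'time': 0.0, 'qpos': array([ 1.13701594e+00,  2.87185398e-01,  1.57819443e+00, -1.12817842e-05,
        1.27860947e+00, -1.49972318e-01]), 'dq': array([ 0.00021991,  0.00081958,  0.00141241,  0.00017203,  0.00152765,
       -0.00242023]), 'joint_efforts': array([-1.47522355e-04, -4.05959451e+01, -2.92641413e+01, -1.31817733e-04,
        5.63440437e-03, -1.77127663e-05]), 'eef_pos': array([0.18868163, 0.64739769, 0.22992459]), 'tcp_rot': array([ 0.09919107,  0.70023913, -0.10081627,  0.6997588 ]), 'contact_force': array([ 0.7431921 , -0.06418714, -0.42518105]), 'wrist_torque': array([0.0490293 , 0.03082536, 0.01737296]), 'opening': 1.0049701378508853}
0.0187
{'vertical_fov': 46.597121265972724, 'cx': 278.58576465063794, 'cy': 208.1342251976976, 'eye': array([ 0.84500104, -0.64717894,  1.05907477]), 'orientation': array([0.30166239, 0.07681278, 0.22595739, 0.92306168])}
{'vertical_fov': 51.442291831453495, 'cx': 282.46013800146534, 'cy': 206.7972692596464, 'eye': array([ 0.2631251 , -0.01365774,  1.22119849]), 'orientation': array([ 0.07158387, -0.07235103, -0.69884039,  0.70799942])}
```

View pics/scene0.png

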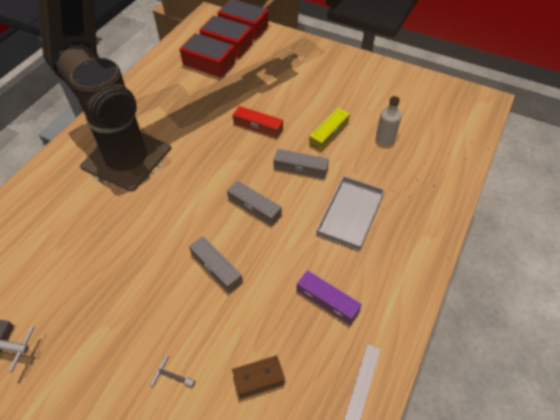

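View pics/top0.png

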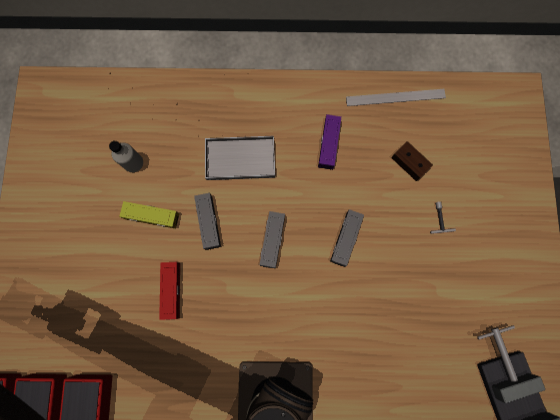

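The scene view has the three grey cases at (301,163), (254,202) and (215,263), and the tray at (351,212). In the top view the same cases are at (207,221), (272,240) and (347,238), and the tray is at (240,158). Red, yellow and purple look-alikes are also there. Next I'll check the projection model and measure.

```bash
cat > h.py <<'E'
import numpy as np, cv2
from scipy.spatial.transform import Rotation as R
from plant import readout, read_camera, ctrl
def K(c): f=210/np.tan(np.radians(c["vertical_fov"])/2); return f
def ray(c,u,v,z):
    f=K(c); d=R.from_quat(c["orientation"]).apply([(u-c["cx"])/f,-(v-c["cy"])/f,-1]); e=np.array(c["eye"])
    return e+d*(z-e[2])/d[2]
def proj(c,p):
    f=K(c); q=R.from_quat(c["orientation"]).inv().apply(np.array(p)-c["eye"])
    return c["cx"]-f*q[0]/q[2], c["cy"]+f*q[1]/q[2]
E
python3 - <<'E'
from h import *
c=read_camera("top"); s=read_camera("scene")
for p in [(0,0,0),(0,0,.2),(.189,.648,.25)]: print(p,proj(c,p),proj(s,p))
for n,t,q in [("A",(207,221),(301,163)),("B",(272,240),(254,202)),("C",(347,238),(215,263)),("tray",(240,158),(351,212))]:
    print(n,ray(c,*t,.03)[:2],ray(s,*q,.03)[:2])
hsv=cv2.cvtColor(c["frame"],cv2.COLOR_RGB2HSV)
m=((hsv[:,:,1]<60)&(hsv[:,:,2]>60)).astype(np.uint8)
m[:120]=0;m[290:]=0
for t in cv2.findContours(m,0,2)[0]:
    if cv2.contourArea(t)>100:
        r=cv2.minAreaRect(t); b=cv2.boxPoints(r); print(r, [ray(c,*p,.04)[:2].round(3).tolist() for p in b])
E
```

```text
(0, 0, 0) (np.float64(274.8503116631474), np.float64(399.3714845118652)) (np.float64(127.18505363837392), np.float64(156.84497060267063))
(0, 0, 0.2) (np.float64(273.4968596718789), np.float64(420.5623316557567)) (np.float64(107.47336851252805), np.float64(104.71762179316907))
(0.189, 0.648, 0.25) (np.float64(-27.127702291745436), np.float64(328.1589699326058)) (np.float64(286.1569650405402), np.float64(-15.117109878599877))
A [0.46649468 0.19516273] [0.47301002 0.18758129]
B [0.41593906 0.01417373] [0.42296102 0.00730867]
C [ 0.42416758 -0.1919952 ] [ 0.42967505 -0.19732273]
tray [0.65012546 0.10969539] [0.66293134 0.09491931]
((272.20355224609375, 239.00067138671875), (17.298480987548828, 54.11693572998047), 10.491477966308594) [[0.349, 0.048], [0.496, 0.025], [0.487, -0.022], [0.341, 0.002]]
((347.1719055175781, 237.06100463867188), (17.389310836791992, 53.566375732421875), 19.536653518676758) [[0.364, -0.144], [0.504, -0.194], [0.488, -0.239], [0.349, -0.188]]
((206.7297821044922, 220.13279724121094), (53.04493713378906, 17.02467155456543), 80.21759033203125) [[0.536, 0.233], [0.545, 0.187], [0.4, 0.156], [0.391, 0.201]]
((122.63449096679688, 153.2137908935547), (17.439552307128906, 20.76137351989746), 48.366458892822266) [[0.655, 0.48], [0.697, 0.44], [0.658, 0.404], [0.617, 0.444]]
((239.38290405273438, 157.53848266601562), (40.083900451660156, 69.33072662353516), 89.157470703125) [[0.705, 0.212], [0.711, 0.014], [0.592, 0.011], [0.587, 0.205]]
((553.0, 148.0), (56.0, 12.0), 90.0) [[0.774, -0.775], [0.774, -0.809], [0.606, -0.79], [0.606, -0.756]]
((5.5, 157.0), (74.0, 11.0), 90.0) [[0.752, 0.804], [0.752, 0.772], [0.534, 0.742], [0.533, 0.772]]
```

```bash
cat >> h.py <<'E'
def go(x,y,z,yaw):
    "offset to target in tool axes (cm) after/before turning; yaw = wanted world angle of case long axis, deg"
    s=readout.get_state(); r=R.from_quat(s["tcp_rot"]); M=r.as_matrix()
    a=np.degrees(np.arctan2(M[1,2],M[0,2])); d=(yaw-a+90)%180-90   # world turn about +z
    t=-d  # tool x points down
    D=np.array([x,y,z])-s["eef_pos"]
    M2=(r*R.from_euler("x",t,degrees=True)).as_matrix()
    print("t",round(s["time"],2),"tcp",s["eef_pos"].round(4),"zyaw",a.round(1),"open",round(s["opening"],2),"j6",s["qpos"][5].round(2))
    print("tool x,y,z now cm",(M.T@D*100).round(2),"after turn",(M2.T@D*100).round(2),"turn deg",t.round(1), "tool axes x",M[:,0].round(3))
E
python3 - <<'E'
from h import *
go(.468,.194,.10,12.1); 
s=read_camera("scene"); hsv=cv2.cvtColor(s["frame"],cv2.COLOR_RGB2HSV)
m=((hsv[:,:,1]<70)&(hsv[:,:,2]>60)).astype(np.uint8); m[:140]=0;m[300:]=0;m[:,:180]=0;m[:,400:]=0
for t in cv2.findContours(m,0,2)[0]:
    if cv2.contourArea(t)>200:
        r=cv2.minAreaRect(t); print(np.round(r[0]),np.round(r[1]),[ray(s,*p,.024)[:2].round(3).tolist() for p in cv2.boxPoints(r)], ray(s,*r[0],.025)[:2].round(3))
E
```

```text
t 0.2 tcp [0.1888 0.6476 0.2304] zyaw -16.3 open 1.0 j6 -0.15
tool x,y,z now cm [ 13.09 -35.71  39.51] after turn [ 13.09 -50.19  17.8 ] turn deg -28.4 tool axes x [-0.001 -0.001 -1.   ]
[214. 262.] [57. 20.] [[0.344, -0.193], [0.353, -0.142], [0.5, -0.194], [0.49, -0.241]] [ 0.424 -0.194]
[253. 201.] [54. 19.] [[0.34, -0.006], [0.334, 0.055], [0.491, 0.03], [0.493, -0.027]] [0.417 0.012]
[350. 212.] [47. 67.] [[0.607, -0.004], [0.584, 0.214], [0.714, 0.209], [0.725, -0.004]] [0.659 0.098]
[300. 162.] [53. 17.] [[0.405, 0.147], [0.382, 0.209], [0.531, 0.243], [0.549, 0.18]] [0.468 0.194]
```

>>> drive_tool(
  steps=[
    [0,0,0,-7.1,1],
    [0,0,0,-7.1,1],
    [0,0,0,-7.1,1],
    [0,0,0,-7.1,1],
    [0,-4.5,1.6,0,1],
    [0,-4.5,1.6,0,1],
    [0,-4.5,1.6,0,1],
    [0,-4.5,1.6,0,1],
    [0,-4.5,1.6,0,1],
    [0,-4.5,1.6,0,1],
  ],
  force=60,
)

```text
time: 1.25
eef_pos: [0.3402, 0.4025, 0.2314]
tcp_rot: [-0.075, 0.703, 0.075, 0.703]
contact_force: [0.8, 0.1, 0.4]
opening: 1.0
```

>>> drive_tool(
  steps=[
    [2,-4.5,1.6,0,1],
    [2,-4.5,1.6,0,1],
    [2,-4.5,1.6,0,1],
    [2,-4.5,1.6,0,1],
    [2,-4,1.5,0,1],
    [0,0,0,0,1],
    [0,0,0,0,1],
  ],
)

```text
time: 1.95
eef_pos: [0.4597, 0.2105, 0.1335]
tcp_rot: [-0.074, 0.704, 0.074, 0.703]
contact_force: [-0.6, 0.8, -0.5]
opening: 1.001
```

```bash
python3 -c "
from h import *
go(.468,.194,.008,12.1)"
```

```text
t 1.95 tcp [0.4597 0.2105 0.1335] zyaw 12.0 open 1.0 j6 -1.55
tool x,y,z now cm [12.55 -1.79  0.49] after turn [12.55 -1.79  0.49] turn deg -0.1 tool axes x [-0.002  0.    -1.   ]
```

>>> drive_tool(
  steps=[
    [4,-1.8,0.5,0,1],
    [4,0,0,0,1],
    [3,0,0,0,1],
    [1.5,0,0,0,1],
    [0,0,0,0,1],
    [0,0,0,0,0],
    [0,0,0,0,0],
    [0,0,0,0,0],
    [0,0,0,0,0],
    [0,0,0,0,0],
  ],
  force=80,
)

```text
time: 2.95
eef_pos: [0.4701, 0.1955, 0.0112]
tcp_rot: [-0.075, 0.702, 0.075, 0.705]
contact_force: [-0.9, 1.5, 5.9]
opening: 0.501
```

>>> drive_tool(
  steps=[
    [0,0,0,0,0],
    [0,0,0,0,0],
    [-2,0,0,0,0],
    [-4,0,0,0,0],
    [-5,0,0,0,0],
    [-4,0,3,0,0],
    [-2,0,4,0,0],
    [0,0,4,0,0],
    [0,0,0,0,0],
    [0,0,0,0,0],
  ],
)

```text
time: 3.95
eef_pos: [0.575, 0.2176, 0.177]
tcp_rot: [-0.075, 0.705, 0.075, 0.702]
contact_force: [1.0, -0.4, -4.0]
opening: 0.5
```

Run:
```python
from h import *
go(.56,.213,.17,12.1)
c=read_camera("scene"); cv2.imwrite("pics/s1.png",c["frame"][60:300,180:460,::-1])
```

```text
t 3.95 tcp [0.575  0.2176 0.177 ] zyaw 12.1 open 0.5 j6 -1.59
tool x,y,z now cm [ 0.71 -0.13 -1.56] after turn [ 0.71 -0.13 -1.56] turn deg 0.0 tool axes x [-0.004 -0.001 -1.   ]
```

View pics/s1.png

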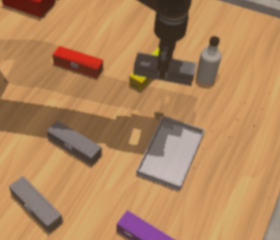

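The case hangs level in the gripper, clear of the tray and bottle. I'll shake it both ways and read the moment after each.

```bash
cat >> h.py <<'E'
def mom():
    F=[]
    for i in range(4):
        s=readout.get_state(); r=R.from_quat(s["tcp_rot"]).inv()
        F.append(np.r_[r.apply(s["wrist_torque"]),r.apply(s["contact_force"])]); read_camera("top")
    F=np.array(F); print("t",s["time"],s["eef_pos"].round(3),"tool moment/force",F.mean(0).round(3),"sd",F.std(0).round(3),"open",round(s["opening"],3),"tilt x",R.from_quat(s["tcp_rot"]).as_matrix()[:,0].round(3))
E
python3 -c "
from h import *
mom()"
```

```text
t 4.15 [0.574 0.218 0.178] tool moment/force [ 0.     0.009 -0.017  3.74   0.252 -0.013] sd [0.033 0.026 0.015 0.361 0.096 0.306] open 0.501 tilt x [-0.002 -0.    -1.   ]
```

>>> drive_tool(
  steps=[
    [0,0,-5,0,0],
    [0,0,-5,0,0],
    [0,0,5,0,0],
    [0,0,5,0,0],
    [0,0,4,0,0],
    [0,0,3,0,0],
    [0,0,2,0,0],
    [0,0,1,0,0],
    [0,0,0,0,0],
    [0,0,0,0,0],
  ],
)

```text
time: 5.2
eef_pos: [0.6725, 0.2389, 0.1788]
tcp_rot: [-0.075, 0.704, 0.075, 0.703]
contact_force: [-0.5, -0.0, -3.5]
opening: 0.498
```

```bash
python3 -c "
from h import *
mom()"
```

```text
t 5.35 [0.673 0.239 0.179] tool moment/force [-0.014  0.02   0.01   3.954 -0.222 -0.126] sd [0.026 0.02  0.041 0.4   0.249 0.249] open 0.504 tilt x [-0.001 -0.    -1.   ]
```

>>> drive_tool(
  steps=[
    [0,0,5,0,0],
    [0,0,5,0,0],
    [0,0,-5,0,0],
    [0,0,-5,0,0],
    [0,0,-4,0,0],
    [0,0,-3,0,0],
    [0,0,-2,0,0],
    [0,0,-1,0,0],
    [0,0,0,0,0],
    [0,0,0,0,0],
  ],
)

```text
time: 6.4
eef_pos: [0.5767, 0.218, 0.1798]
tcp_rot: [-0.075, 0.702, 0.075, 0.704]
contact_force: [0.7, 0.3, -3.8]
opening: 0.499
```

```bash
python3 -c "
from h import *
mom()"
```

```text
t 6.55 [0.577 0.218 0.179] tool moment/force [ 0.024 -0.004  0.005  3.697  0.367  0.08 ] sd [0.049 0.025 0.017 0.392 0.406 0.463] open 0.502 tilt x [ 0.001  0.    -1.   ]
```

Case A shows no moment shift between ends, so it looks sound. I'll put it back where it was.

>>> drive_tool(
  steps=[
    [0,0,-4,0,0],
    [2,0,-4,0,0],
    [4,0,-3,0,0],
    [4,0,0,0,0],
    [3,0,0,0,0],
    [2,0,0,0,0],
    [1,0,0,0,0],
    [0.6,0,0,0,0],
    [0,0,0,0,0],
    [0,0,0,0,0],
  ],
)

```text
time: 7.6
eef_pos: [0.4696, 0.1951, 0.0142]
tcp_rot: [-0.075, 0.702, 0.075, 0.704]
contact_force: [0.0, -0.2, -3.5]
opening: 0.499
```

```bash
python3 -c "
from h import *
go(.468,.194,.009,12.1)
mom()"
```

```text
t 7.6 tcp [0.4696 0.1951 0.0142] zyaw 12.1 open 0.5 j6 -1.59
tool x,y,z now cm [ 0.52 -0.07 -0.18] after turn [ 0.52 -0.07 -0.18] turn deg 0.0 tool axes x [ 0.002  0.    -1.   ]
t 7.75 [0.469 0.195 0.014] tool moment/force [ 1.100e-02 -1.000e-03  1.000e-03  3.806e+00  3.500e-02 -3.100e-02] sd [0.019 0.008 0.032 0.348 0.461 0.443] open 0.5 tilt x [ 0.002  0.    -1.   ]
```

>>> drive_tool(
  steps=[
    [0.3,0,0,0,0],
    [0,0,0,0,0],
    [0,0,0,0,1],
    [0,0,0,0,1],
    [0,0,0,0,1],
    [0,0,0,0,1],
    [0,0,0,0,1],
    [-3,0,0,0,1],
    [-4,0,0,0,1],
    [-4,0,0,0,1],
  ],
)

```text
time: 8.8
eef_pos: [0.4676, 0.1946, 0.1206]
tcp_rot: [-0.075, 0.704, 0.075, 0.702]
contact_force: [0.7, 0.4, -0.3]
opening: 0.998
```

```bash
python3 -c "
from h import *
go(.438,.010,.12,-9.3)"
```

```text
t 8.8 tcp [0.4676 0.1946 0.1206] zyaw 12.1 open 1.0 j6 -1.59
tool x,y,z now cm [  0.08 -17.43  -6.78] after turn [  0.08 -18.7    0.06] turn deg 21.4 tool axes x [-0.002 -0.    -1.   ]
```

>>> drive_tool(
  steps=[
    [0,0,0,7.1,1],
    [0,0,0,7.1,1],
    [0,0,0,7.2,1],
    [0,-4,0,0,1],
    [0,-4.5,0,0,1],
    [0,-4.5,0,0,1],
    [0,-4,0,0,1],
    [0,-1.7,0,0,1],
    [0,0,0,0,1],
    [0,0,0,0,1],
  ],
)

```text
time: 9.8
eef_pos: [0.4382, 0.0103, 0.1201]
tcp_rot: [0.058, 0.705, -0.057, 0.705]
contact_force: [-0.2, 0.3, -0.1]
opening: 1.001
```

Run:
```python
from h import *
go(.438,.010,.009,-9.3)
c=read_camera("scene"); cv2.imwrite("pics/s2.png",c["frame"][60:300,180:460,::-1])
```

```text
t 9.8 tcp [0.4382 0.0103 0.1201] zyaw -9.3 open 1.0 j6 -1.62
tool x,y,z now cm [11.11 -0.04 -0.02] after turn [11.11 -0.04 -0.02] turn deg -0.0 tool axes x [ 0.  0. -1.]
```

View pics/s2.png

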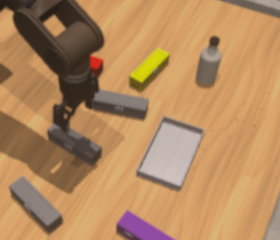

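Case A lies flat back in its place, and the gripper is over case B.

>>> drive_tool(
  steps=[
    [4,0,0,0,1],
    [4,0,0,0,1],
    [2.5,0,0,0,1],
    [0.6,0,0,0,1],
    [0,0,0,0,1],
    [0,0,0,0,0],
    [0,0,0,0,0],
    [0,0,0,0,0],
    [0,0,0,0,0],
    [0,0,0,0,0],
  ],
  force=100,
)

```text
time: 10.85
eef_pos: [0.44, 0.01, 0.0109]
tcp_rot: [0.057, 0.703, -0.057, 0.706]
contact_force: [0.8, 1.2, 6.8]
opening: 0.501
```

>>> drive_tool(
  steps=[
    [0,0,0,0,0],
    [0,0,0,0,0],
    [-2,0,0,0,0],
    [-4,0,0,0,0],
    [-5,0,0,0,0],
    [-4,0,3,0,0],
    [-2,0,4,0,0],
    [0,0,4,0,0],
    [0,0,2,0,0],
    [0,0,0,0,0],
  ],
)

```text
time: 11.85
eef_pos: [0.568, -0.0113, 0.1788]
tcp_rot: [0.057, 0.705, -0.057, 0.705]
contact_force: [-0.5, -0.6, -3.3]
opening: 0.5
```

```bash
python3 -c "
from h import *
mom()"
```

```text
t 12.0 [ 0.565 -0.01   0.178] tool moment/force [-0.02  -0.036 -0.007  2.951 -0.093 -0.371] sd [0.014 0.024 0.014 0.644 0.472 0.575] open 0.495 tilt x [-0.003  0.001 -1.   ]
```

>>> drive_tool(
  steps=[
    [0,0,-5,0,0],
    [0,0,-5,0,0],
    [0,0,5,0,0],
    [0,0,5,0,0],
    [0,0,4,0,0],
    [0,0,3,0,0],
    [0,0,2,0,0],
    [0,0,1,0,0],
    [0,0,0,0,0],
    [0,0,0,0,0],
  ],
)

```text
time: 13.05
eef_pos: [0.664, -0.0264, 0.1786]
tcp_rot: [0.057, 0.705, -0.057, 0.704]
contact_force: [-0.4, 0.7, -2.3]
opening: 0.499
```

```bash
python3 -c "
from h import *
mom()"
```

```text
t 13.2 [ 0.664 -0.026  0.179] tool moment/force [-0.018 -0.037  0.005  2.548  0.335  0.53 ] sd [0.013 0.031 0.011 0.301 0.198 0.663] open 0.501 tilt x [-0.001  0.    -1.   ]
```

>>> drive_tool(
  steps=[
    [0,0,5,0,0],
    [0,0,5,0,0],
    [0,0,-5,0,0],
    [0,0,-5,0,0],
    [0,0,-4,0,0],
    [0,0,-3,0,0],
    [0,0,-2,0,0],
    [0,0,-1,0,0],
    [0,0,0,0,0],
    [0,0,0,0,0],
  ],
)

```text
time: 14.25
eef_pos: [0.5673, -0.0109, 0.1797]
tcp_rot: [0.057, 0.704, -0.057, 0.705]
contact_force: [1.0, -0.2, -3.2]
opening: 0.499
```

```bash
python3 -c "
from h import *
mom()"
```

```text
t 14.4 [ 0.567 -0.011  0.179] tool moment/force [ 0.008 -0.071  0.012  2.674 -0.162  0.746] sd [0.033 0.031 0.007 0.369 0.421 0.67 ] open 0.494 tilt x [ 0.001 -0.    -1.   ]
```

Case B also shows no shift. I'll return it.

>>> drive_tool(
  steps=[
    [0,0,-4,0,0],
    [0,0,-5,0,0],
    [4,0,-4,0,0],
    [4,0,0,0,0],
    [4,0,0,0,0],
    [3,0,0,0,0],
    [1,0,0,0,0],
    [0.7,0,0,0,0],
    [0.2,0,0,0,0],
    [0,0,0,0,0],
  ],
)

```text
time: 15.45
eef_pos: [0.4442, 0.0092, 0.0159]
tcp_rot: [0.057, 0.704, -0.057, 0.706]
contact_force: [-0.6, 0.0, -1.4]
opening: 0.497
```

>>> drive_tool(
  steps=[
    [0,0,0,0,0],
    [0,0,0,0,1],
    [0,0,0,0,1],
    [0,0,0,0,1],
    [0,0,0,0,1],
    [0,0,0,0,1],
    [-3,0,0,0,1],
    [-4,0,0,0,1],
    [-4,0,0,0,1],
    [0,0,0,0,1],
  ],
)

```text
time: 16.45
eef_pos: [0.4471, 0.0087, 0.1309]
tcp_rot: [0.056, 0.7, -0.058, 0.709]
contact_force: [1.0, -0.0, 1.2]
opening: 1.002
```

```bash
python3 -c "
from h import *
go(.429,-.192,.12,-19.6)"
```

```text
t 16.45 tcp [0.4471 0.0087 0.1309] zyaw -9.3 open 1.0 j6 -1.62
tool x,y,z now cm [  1.12 -20.09   1.43] after turn [  1.12 -19.51   5.01] turn deg 10.3 tool axes x [ 0.012 -0.003 -1.   ]
```

>>> drive_tool(
  steps=[
    [0,0,1,5.2,1],
    [0,0,1,5.1,1],
    [0,-4,1,0,1],
    [0,-4,1,0,1],
    [0,-4.5,1,0,1],
    [0,-4,0,0,1],
    [0,-3,0,0,1],
    [0,0,0,0,1],
    [0,0,0,0,1],
  ],
)

```text
time: 17.35
eef_pos: [0.4248, -0.1884, 0.1239]
tcp_rot: [0.121, 0.697, -0.12, 0.696]
contact_force: [0.8, -0.2, -0.2]
opening: 1.004
```

Run:
```python
from h import *
go(.429,-.192,.009,-19.6)
c=read_camera("scene"); cv2.imwrite("pics/s3.png",c["frame"][60:300,180:460,::-1])
```

```text
t 17.35 tcp [ 0.4248 -0.1884  0.1239] zyaw -19.7 open 1.0 j6 -1.86
tool x,y,z now cm [11.49 -0.21  0.53] after turn [11.49 -0.21  0.53] turn deg -0.1 tool axes x [-0.001  0.001 -1.   ]
```

View pics/s3.png

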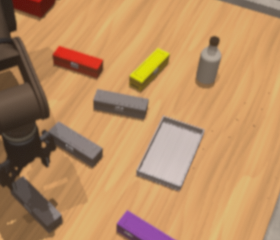

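A and B both lie flat and the gripper is over C. Now I'll grasp C.

>>> drive_tool(
  steps=[
    [4,-0.2,0.5,0,1],
    [4,0,0,0,1],
    [2.5,0,0,0,1],
    [0.9,0,0,0,1],
    [0,0,0,0,1],
    [0,0,0,0,0],
    [0,0,0,0,0],
    [0,0,0,0,0],
    [0,0,0,0,0],
    [0,0,0,0,0],
  ],
  force=100,
)

```text
time: 18.4
eef_pos: [0.4309, -0.1931, 0.0127]
tcp_rot: [0.119, 0.696, -0.121, 0.698]
contact_force: [-1.4, 0.0, 6.8]
opening: 0.497
```

>>> drive_tool(
  steps=[
    [0,0,0,0,0],
    [0,0,0,0,0],
    [-2,0,0,0,0],
    [-4,0,0,0,0],
    [-5,0,0,0,0],
    [-4,0,3,0,0],
    [-2,0,4,0,0],
    [0,0,4,0,0],
    [0,0,2,0,0],
    [0,0,0,0,0],
  ],
)

```text
time: 19.4
eef_pos: [0.5531, -0.236, 0.1797]
tcp_rot: [0.12, 0.697, -0.12, 0.697]
contact_force: [-1.6, 1.1, -4.0]
opening: 0.496
```

```bash
python3 -c "
from h import *
mom()"
```

```text
t 19.55 [ 0.55  -0.235  0.179] tool moment/force [-0.015  0.016 -0.014  4.705  0.108 -0.732] sd [0.008 0.017 0.028 0.45  0.224 0.828] open 0.494 tilt x [-0.003  0.002 -1.   ]
```

>>> drive_tool(
  steps=[
    [0,0,-5,0,0],
    [0,0,-5,0,0],
    [0,0,5,0,0],
    [0,0,5,0,0],
    [0,0,4,0,0],
    [0,0,3,0,0],
    [0,0,2,0,0],
    [0,0,1,0,0],
    [0,0,0,0,0],
    [0,0,0,0,0],
  ],
)

```text
time: 20.6
eef_pos: [0.6449, -0.2685, 0.1802]
tcp_rot: [0.12, 0.698, -0.12, 0.696]
contact_force: [-1.2, 1.1, -4.3]
opening: 0.497
```

```bash
python3 -c "
from h import *
mom()"
```

```text
t 20.75 [ 0.645 -0.269  0.181] tool moment/force [-2.000e-03 -5.100e-02  2.000e-03  4.469e+00  1.500e-01 -8.430e-01] sd [0.009 0.02  0.019 0.33  0.452 0.674] open 0.492 tilt x [-0.001  0.    -1.   ]
```

>>> drive_tool(
  steps=[
    [0,0,5,0,0],
    [0,0,5,0,0],
    [0,0,-5,0,0],
    [0,0,-5,0,0],
    [0,0,-4,0,0],
    [0,0,-3,0,0],
    [0,0,-2,0,0],
    [0,0,-1,0,0],
    [0,0,0,0,0],
    [0,0,0,0,0],
  ],
)

```text
time: 21.8
eef_pos: [0.5526, -0.2359, 0.1814]
tcp_rot: [0.12, 0.696, -0.12, 0.697]
contact_force: [0.8, -1.2, -3.5]
opening: 0.496
```

```bash
python3 -c "
from h import *
mom()"
```

```text
t 21.95 [ 0.553 -0.236  0.181] tool moment/force [ 2.000e-03  1.500e-02 -1.400e-02  4.157e+00 -1.320e-01  6.360e-01] sd [0.033 0.012 0.027 0.402 0.413 0.322] open 0.497 tilt x [ 0.001 -0.    -1.   ]
```

The moment moved on C (0.016 → -0.051 → 0.015) but by less than expected, so I'll shake harder and average longer.

>>> drive_tool(
  steps=[
    [0,0,-5,0,0],
    [0,0,-5,0,0],
    [0,0,5,0,0],
    [0,0,5,0,0],
    [0,0,5,0,0],
    [0,0,5,0,0],
    [0,0,-5,0,0],
    [0,0,-5,0,0],
    [0,0,-5,0,0],
    [0,0,-5,0,0],
  ],
)

```text
time: 23.0
eef_pos: [0.4568, -0.2018, 0.1797]
tcp_rot: [0.12, 0.698, -0.12, 0.696]
contact_force: [0.2, 0.0, -3.6]
opening: 0.497
```

>>> drive_tool(
  steps=[
    [0,0,5,0,0],
    [0,0,5,0,0],
    [0,0,5,0,0],
    [0,0,4,0,0],
    [0,0,3,0,0],
    [0,0,2,0,0],
    [0,0,1,0,0],
    [0,0,0,0,0],
    [0,0,0,0,0],
    [0,0,0,0,0],
  ],
)

```text
time: 24.0
eef_pos: [0.6924, -0.2854, 0.1806]
tcp_rot: [0.12, 0.697, -0.12, 0.696]
contact_force: [-0.1, 0.2, -4.2]
opening: 0.493
```

```bash
sed -i 's/range(4)/range(10)/' h.py; python3 -c "
from h import *
mom()"
```

```text
t 24.45 [ 0.693 -0.286  0.181] tool moment/force [ 1.700e-02 -4.200e-02  3.000e-03  4.128e+00  5.000e-03  2.130e-01] sd [0.022 0.03  0.024 0.377 0.349 0.527] open 0.497 tilt x [ 0. -0. -1.]
```

>>> drive_tool(
  steps=[
    [0,0,-5,0,0],
    [0,0,-5,0,0],
    [0,0,-5,0,0],
    [0,0,-5,0,0],
    [0,0,5,0,0],
    [0,0,5,0,0],
    [0,0,5,0,0],
    [0,0,-5,0,0],
    [0,0,-5,0,0],
    [0,0,-4,0,0],
  ],
)

```text
time: 25.5
eef_pos: [0.5128, -0.2216, 0.178]
tcp_rot: [0.121, 0.699, -0.119, 0.695]
contact_force: [-0.4, -0.0, -3.7]
opening: 0.493
```

>>> drive_tool(
  steps=[
    [0,0,-3,0,0],
    [0,0,-2,0,0],
    [0,0,-1,0,0],
    [0,0,0,0,0],
    [0,0,0,0,0],
    [0,0,0,0,0],
  ],
)

```text
time: 26.1
eef_pos: [0.4587, -0.2026, 0.1812]
tcp_rot: [0.12, 0.696, -0.12, 0.697]
contact_force: [0.2, 0.8, -3.7]
opening: 0.492
```

```bash
python3 -c "
from h import *
mom()"
```

```text
t 26.55 [ 0.458 -0.202  0.181] tool moment/force [ 0.004  0.022 -0.008  3.95   0.119  0.051] sd [0.038 0.031 0.021 0.518 0.555 0.382] open 0.499 tilt x [-0.  0. -1.]
```

C's moment follows the shaking direction consistently and with the right sign. To rule out rebound effects, I'll do asymmetric shakes (sharp start, gentle stop) and check for the full swing.

>>> drive_tool(
  steps=[
    [0,0,5,0,0],
    [0,0,3.5,0,0],
    [0,0,2,0,0],
    [0,0,0.5,0,0],
    [0,0,0,0,0],
    [0,0,5,0,0],
    [0,0,3.5,0,0],
    [0,0,2,0,0],
    [0,0,0.5,0,0],
    [0,0,0,0,0],
  ],
)

```text
time: 27.6
eef_pos: [0.6642, -0.2753, 0.1801]
tcp_rot: [0.12, 0.698, -0.12, 0.696]
contact_force: [-0.3, -0.1, -4.3]
opening: 0.496
```

>>> drive_tool(
  steps=[
    [0,0,0,0,0],
    [0,0,0,0,0],
    [0,0,0,0,0],
  ],
)

```text
time: 27.9
eef_pos: [0.6642, -0.2754, 0.181]
tcp_rot: [0.12, 0.697, -0.12, 0.697]
contact_force: [-0.7, 0.2, -3.7]
opening: 0.495
```

```bash
python3 -c "
from h import *
mom()"
```

```text
t 28.35 [ 0.665 -0.276  0.181] tool moment/force [ 6.000e-03 -1.800e-02 -4.000e-03  4.443e+00  3.900e-02 -3.000e-02] sd [0.028 0.038 0.02  0.511 0.541 0.502] open 0.494 tilt x [-0.  0. -1.]
```

>>> drive_tool(
  steps=[
    [0,0,-5,0,0],
    [0,0,-3.5,0,0],
    [0,0,-2,0,0],
    [0,0,-0.5,0,0],
    [0,0,0,0,0],
    [0,0,-5,0,0],
    [0,0,-3.5,0,0],
    [0,0,-2,0,0],
    [0,0,-0.5,0,0],
    [0,0,0,0,0],
  ],
)

```text
time: 29.4
eef_pos: [0.4586, -0.2026, 0.1816]
tcp_rot: [0.12, 0.696, -0.121, 0.698]
contact_force: [0.2, -0.4, -4.2]
opening: 0.498
```

>>> drive_tool(
  steps=[
    [0,0,0,0,0],
    [0,0,0,0,0],
    [0,0,0,0,0],
  ],
)

```text
time: 29.7
eef_pos: [0.4584, -0.2024, 0.1808]
tcp_rot: [0.12, 0.697, -0.12, 0.697]
contact_force: [-0.2, 0.9, -4.5]
opening: 0.498
```

```bash
python3 -c "
from h import *
mom()"
```

```text
t 30.15 [ 0.458 -0.202  0.181] tool moment/force [ 0.015  0.045  0.02   4.355  0.058 -0.336] sd [0.03  0.03  0.021 0.489 0.594 0.49 ] open 0.496 tilt x [-0. -0. -1.]
```

The swing is consistent but partial (about 0.064 N m), so I'll use more pulses per direction to drive the collet fully to each end.

>>> drive_tool(
  steps=[
    [0,0,5,0,0],
    [0,0,3.5,0,0],
    [0,0,2,0,0],
    [0,0,0.5,0,0],
    [0,0,5,0,0],
    [0,0,3.5,0,0],
    [0,0,2,0,0],
    [0,0,0.5,0,0],
    [0,0,5,0,0],
    [0,0,3.5,0,0],
  ],
)

```text
time: 31.2
eef_pos: [0.7442, -0.3036, 0.1786]
tcp_rot: [0.121, 0.698, -0.12, 0.695]
contact_force: [0.8, -0.3, -3.4]
opening: 0.499
```

>>> drive_tool(
  steps=[
    [0,0,2,0,0],
    [0,0,0.5,0,0],
    [0,0,0,0,0],
    [0,0,0,0,0],
    [0,0,0,0,0],
    [0,0,0,0,0],
  ],
)

```text
time: 31.8
eef_pos: [0.7679, -0.3123, 0.1812]
tcp_rot: [0.12, 0.697, -0.12, 0.697]
contact_force: [-0.2, -0.2, -4.2]
opening: 0.497
```

```bash
sed -i 's/range(10)/range(24)/' h.py; python3 -c "
from h import *
mom()"
```

```text
t 32.95 [ 0.769 -0.313  0.181] tool moment/force [ 4.000e-03 -3.100e-02  3.000e-03  4.272e+00 -2.020e-01 -7.500e-02] sd [0.022 0.032 0.03  0.549 0.318 0.411] open 0.495 tilt x [-0. -0. -1.]
```

>>> drive_tool(
  steps=[
    [0,0,-5,0,0],
    [0,0,-3.5,0,0],
    [0,0,-2,0,0],
    [0,0,-0.5,0,0],
    [0,0,-5,0,0],
    [0,0,-3.5,0,0],
    [0,0,-2,0,0],
    [0,0,-0.5,0,0],
    [0,0,-5,0,0],
    [0,0,-3.5,0,0],
  ],
)

```text
time: 34.0
eef_pos: [0.4809, -0.2104, 0.1807]
tcp_rot: [0.12, 0.697, -0.12, 0.697]
contact_force: [-0.3, 0.0, -3.0]
opening: 0.493
```

>>> drive_tool(
  steps=[
    [0,0,-2,0,0],
    [0,0,-0.5,0,0],
    [0,0,0,0,0],
    [0,0,0,0,0],
    [0,0,0,0,0],
    [0,0,0,0,0],
  ],
)

```text
time: 34.6
eef_pos: [0.4585, -0.2024, 0.1808]
tcp_rot: [0.12, 0.697, -0.12, 0.697]
contact_force: [-0.2, 0.5, -3.1]
opening: 0.496
```

```bash
python3 -c "
from h import *
mom()"
```

```text
t 35.75 [ 0.458 -0.202  0.181] tool moment/force [-7.000e-03  2.800e-02  2.000e-03  4.313e+00  3.900e-02  1.130e-01] sd [0.028 0.032 0.033 0.462 0.502 0.478] open 0.501 tilt x [ 0.  0. -1.]
```

>>> drive_tool(
  steps=[
    [0,0,0.5,0,0],
    [0,0,1,0,0],
    [0,0,1.5,0,0],
    [0,0,2,0,0],
    [0,0,2.5,0,0],
    [0,0,2.5,0,0],
    [0,0,2.5,0,0],
    [0,0,2.5,0,0],
    [0,0,2.5,0,0],
    [0,0,2,0,0],
  ],
)

```text
time: 36.8
eef_pos: [0.6434, -0.268, 0.1799]
tcp_rot: [0.12, 0.697, -0.12, 0.697]
contact_force: [-0.3, 0.8, -4.1]
opening: 0.492
```

>>> drive_tool(
  steps=[
    [0,0,1.5,0,0],
    [0,0,1,0,0],
    [0,0,0.5,0,0],
    [0,0,0,0,0],
    [0,0,0,0,0],
    [0,0,0,0,0],
    [0,0,0,0,0],
  ],
)

```text
time: 37.5
eef_pos: [0.6693, -0.2772, 0.1809]
tcp_rot: [0.12, 0.697, -0.12, 0.697]
contact_force: [0.3, 0.0, -4.4]
opening: 0.499
```

```bash
python3 -c "
from h import *
mom()"
```

```text
t 38.65 [ 0.67  -0.277  0.181] tool moment/force [-5.000e-03  3.200e-02 -1.000e-03  4.178e+00 -5.200e-02 -1.200e-02] sd [0.029 0.032 0.027 0.45  0.386 0.398] open 0.495 tilt x [-0.  0. -1.]
```

The moment stays at +0.032 after a gentle move outward, so the shift comes from the collet and not from arm pose. Case C is the rattling one. Next, over the tray.

```bash
python3 -c "
from h import *
go(.655,.107,.13,-19.6)"
```

```text
t 38.7 tcp [ 0.6697 -0.2774  0.1807] zyaw -19.6 open 0.5 j6 -1.76
tool x,y,z now cm [  5.07  35.73 -14.25] after turn [  5.07  35.72 -14.27] turn deg 0.0 tool axes x [-0. -0. -1.]
```

>>> drive_tool(
  steps=[
    [0,1,-0.4,0,0],
    [0,2,-0.8,0,0],
    [0,3,-1.2,0,0],
    [0,3.5,-1.4,0,0],
    [0,3.5,-1.4,0,0],
    [0,3.5,-1.4,0,0],
    [0,3.5,-1.4,0,0],
    [0,3.5,-1.4,0,0],
    [0,3.5,-1.4,0,0],
    [0,3,-1.2,0,0],
  ],
)

```text
time: 39.7
eef_pos: [0.6559, 0.0495, 0.181]
tcp_rot: [0.12, 0.697, -0.119, 0.697]
contact_force: [0.1, 0.3, -4.6]
opening: 0.494
```

>>> drive_tool(
  steps=[
    [0,2.5,-1,0,0],
    [0,2,-0.8,0,0],
    [0.5,1.2,-0.5,0,0],
    [1,0,0,0,0],
    [1.5,0,0,0,0],
    [1.5,0,0,0,0],
    [0.5,0,0,0,0],
    [0,0,0,0,0],
    [0,0,0,0,0],
    [0,0,0,0,0],
  ],
)

```text
time: 40.7
eef_pos: [0.6553, 0.1065, 0.1317]
tcp_rot: [0.12, 0.696, -0.12, 0.697]
contact_force: [0.3, -0.0, -4.6]
opening: 0.497
```

Run:
```python
from h import *
go(.655,.107,.13,-19.6)
for n in("scene","top"):
    c=read_camera(n); cv2.imwrite(f"pics/{n}9.png",c["frame"][:,:,::-1])
```

```text
t 40.7 tcp [0.6553 0.1065 0.1317] zyaw -19.6 open 0.5 j6 -1.22
tool x,y,z now cm [ 0.17  0.03 -0.04] after turn [ 0.17  0.03 -0.04] turn deg 0.0 tool axes x [ 0.002 -0.    -1.   ]
```

View pics/scene9.png

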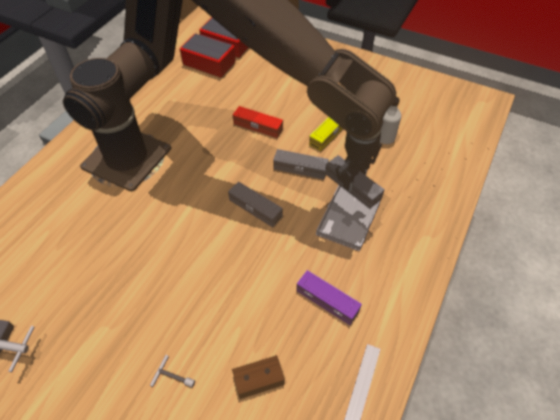

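View pics/top9.png

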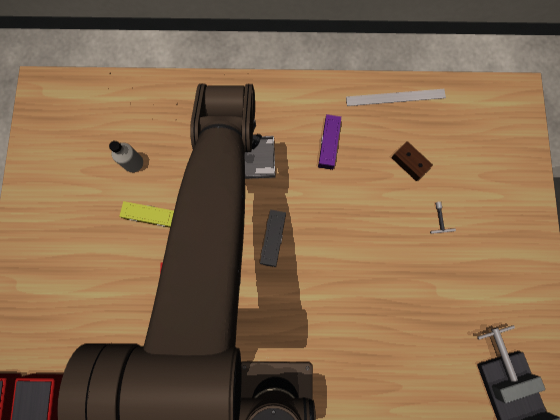

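The scene view shows C held level over the tray at about (360,180). A is at (301,164) and B at (256,203), both flat on the bench. The bottle, offcut and chuck key are at their starting pixels in the top view. Handing in.

```bash
python3 -c "
from plant import sign_off
print(sign_off())"
```

```text
the job is handed in; nothing more can be done
None
```

I picked case C (the one nearest the chuck key at the start) as the rattling one and handed in at about 40.8 s with the arm holding it over the tray. `sign_off` gave no verdict.

- **Cases A and B:** I shook each one once lengthwise each way and saw no matching moment shift. Their readings only moved within noise, by about 0.02–0.03 N m. Both were put back close to where they had been and look flat in the scene picture. B was let go about 4 mm higher than where I gripped it.
- **Case C:** I shook it to and fro many times about 0.15 m off the bench. The wrist moment switched sign with the shaking direction every time, from about −0.03 to +0.03 N m. It kept its value after a gentle move outward, so the shift comes from the collet, not the arm's pose.
- **Final pose:** C is lid up and level, within about 2 mm of the measured tray middle at (0.655, 0.107), with its centre about 0.12 m above the rim. The bystanders show at their starting pixels.

**What disagreed:** C's swing was about 0.06 N m, below the stated 0.1 N m or so. It did not grow with harder or repeated shaking. I took that to mean the collet had reached its ends, but I could not check that directly.

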